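# Start up the polishing station

## Robot

A 7-joint arm with a two-finger parallel gripper is mounted at the origin on the work surface. World frame = base frame: x ahead of the robot, y to its left, z up, the work surface at z = 0. Lengths are in m, angles in rad, forces in N, time in s.
With the tool pointing down it reaches from about 0.4 to 0.85 m from the base axis. Payload 10.4 kg.
Tool frame: the origin (TCP) lies at the very end of the fingers, on their centre line; the grasp point (between the pads) lies 19 mm behind it; z points along the fingers, y is the line along which they close (so a half turn about z gives the same grasp; the last joint's range is limited). The gripper opens to 87 mm and grips with 3 to 60 N. Pads are 19 mm wide; open, the fingers measure 117 mm over their backs; the gripper's body (75 mm by 190 mm) begins 51 mm behind the grasp point.
Start: joints at [-1.132, 0.332, -0.065, 1.46, 0.022, 1.35, -0.088], TCP at [0.278, 0.56, 0.223] pointing down, gripper open.
Joint ranges: [-2.6, 2.6], [-0.5, 2.12], [-1.47, 1.34], [0.16, 2.42], [-1.27, 4.41], [0.06, 2.06], [-2.6, 2.6]. Speed limits (rad/s): [2.22, 2.22, 2.79, 2.79, 3.14, 3.14, 3.14].

## Interface

Orientations are given as a unit quaternion [x, y, z, w].
In Python, from bench import read_state, cams, workorder gives the robot as it stands.
- The arm moves only by the shell command python3 -m crank 'ROWS' [FORCE]. ROWS is text: rows parted by semicolons, each of 5 numbers parted by spaces: the shift along the tool's x, y, z scaled (see below), then the turn about the tool's z scaled (see below), then the opening, from -1 (shut) to 1 (fully open). In form: dx dy dz yaw jaw; .... A call has 1 to 10 rows; each row shifts and turns the commanded pose from where the row before left it, along the tool's axes as they then stand; what a row does not reach is not made up. The controller multiplies each number of a shift by 200 mm and each number of a turn by 90 degrees. A row lasts 1/10 s, in which the tool goes at most 50 mm and 8.59 degrees, less where a joint would pass 70% of its speed; a pose out of reach is approached as far as the arm can. A call with a number of a shift or a turn outside -1 to 1 is refused whole. A call with a gripper value outside its range is refused whole. The fingers move at their own pace and stop on an object; FORCE is the grip in N (left out, the last holds). Time passes only in rows, so rows that do not move let the fingers close. It gives the time, the measured TCP pose, the force, the opening and the grip force at its end, in the units of the state.
- read_state(): the state, without advancing time (a new reading comes with each control period).
- cams.camera(name): name is "scene" or "side" or "wrist"; returns a dict with "img" (384x512x3 uint8, blue, green, red), "K" (3x3 intrinsics, pixels), "xyz" and "attitude" of the camera in the world; the wrist camera has in their place "mount" (4x4, takes a point from camera to tool coordinates, whose origin is the TCP and whose axes are the flange's). Camera axes: x right, y down, z forward; pixel columns grow to the right and rows downward; lengths in m; the calibration is good to about 2 mm. A picture is of the moment at which its call begins: read the wrist's pose just before it. There is no depth.
- workorder.close_job(): hands the job in; it is judged then, once.
The state is a dict: "time": time; "joint_positions": joint angles; "joint_vel": joint speeds; "joint_torque": joint torques, N m; "ee_pos": TCP position; "eef_rot": TCP orientation; "ft_force": force on the tool from outside, world axes, zero at the start; "torque": the same for the moment, N m; "width": finger opening in m; "grip_force": force on a finger pad.
Only numpy, scipy, OpenCV 4.12 (cv2) and the standard library are available. Lean on these libraries where they do the work, as an engineer would, in place of code of your own. Each camera call takes 0.05 s, during which the arm holds its last target. There are 200 camera calls.

## Task

Bring the polishing station into service by pressing three controls in this order: first press down the raised, green-dotted end of the black rocker on the grey power box until it is fully over, then push the blue latch key on the white dosing pump fully in, and last press the green start button on the blue control box all the way down and let it spring back. Do not press the red stop button, and press no control before its turn. Nothing is to be picked up: leave the specimen, jar, bottle and beaker standing where they are.

Things in the scene. Friction and masses are not known exactly. Their poses are not given: they have to be found in the camera images.
- power_unit: Grey power box fixed to the bench, 120 (x) x 130 (y) x 50 mm high; origin at the centre of its underside, z up. Its place and yaw vary (yaw up to 0.45 rad either way). On its top: two white outlets on the +y half, the black rocker in a yellow frame on the -y half, its pivot 32 mm from the origin towards -y and 63 mm above the bench.
- rocker_on_end (a point): Point to press on the rocker: on the top surface of its green-dotted end, 24 mm from the pivot towards the box's own +x, moving with the rocker. When off this end is raised (this point about 71 mm above the bench, the rocker's tip 73 mm); when fully on it lies about 63 mm high. The rocker is a flat plate 70 mm (x) x 36 mm (y) x 8 mm thick.
- power_rocker (a joint): Rocker angle in rad: 0 off (starts between 0 and 0.04), 0.34 fully on; on counts from 0.28. It turns about the box's y axis with a friction torque of about 0.06 N m, has no spring and stays where it is left; pressing at the green dot takes 2 to 5 N.
- pump_unit: White dosing pump with a blue front strip, fixed to the bench, 120 (x) x 130 (y) x 50 mm high; origin at the centre of its underside, z up; place and yaw vary (up to 0.45 rad). A round dark pump head with rollers (48 mm across, 17 mm tall) stands on top, centred 15 mm to +x and 36 mm to +y; the blue key is 35 mm to -y of the origin.
- pump_key_top (a point): Centre of the top face of the blue square push key (30 x 30 mm), moving with it: 64 mm above the bench when out, 57 mm when fully in.
- pump_key (a joint): How far the blue key is pushed in, in m: 0 out (starts between 0 and 0.0008), 0.007 fully in; in counts from 0.0055. It moves straight down, takes about 3.5 N, and stays where it is left.
- control_box: Blue control box with an aluminium top plate, fixed to the bench, 100 (x) x 140 (y) x 50 mm high; origin at the centre of its underside, z up; place and yaw vary (up to 0.45 rad). Green start button 36 mm to +y and red stop button 36 mm to -y of the origin, both 5 mm to -x; each in a black round collar 12 mm high.
- start_button_top (a point): Centre of the top of the green start button (32 mm across), 72 mm above the bench when out; moves with it.
- start_button (a joint): How far the green start button is pressed, in m: 0 out, 0.006 fully down (about 4 N, spring return). It counts as pressed from 0.0045 and as back below 0.001.
- stop_button_top (a point): Centre of the top of the red stop button (38 mm across), 72 mm above the bench when out; not to be pressed.
- stop_button (a joint): How far the red stop button is pressed, in m: 0 out, 0.006 fully down (about 4 N, spring return).
- specimen: Loose black mounted specimen, a cylinder 30 mm across and 20 mm tall, on the bench between the boxes; origin at the centre of its underside. Leave alone.
- paste_jar: Loose small jar with an orange cap, 38 mm across and 50 mm tall, on the bench between the boxes; origin at the centre of its underside. Leave alone.
- suspension: Loose white bottle with a blue cap, 56 mm across and 140 mm tall, standing beyond the boxes; origin at the centre of its underside. Leave alone.
- beaker: Loose grey beaker, 68 mm across the rim and 70 mm tall, standing beyond the boxes; origin at the centre of its underside. Leave alone.

How it is judged:
By the outcome, as a careful person would: the job done as asked, in the order asked, and still so for the second after the job is handed in, with the robot touching nothing.
It also fails if it takes over 53 s, if anything falls off the work surface, if the arm or the gripper's body presses on something with over 40 N, if the wrist force passes 120 N, or if a joint passes its speed limit or range.

## Working session

There is one attempt and no reset: what is moved stays moved. The work goes in short steps, Python scripts to look and compute and a shell command to move; the robot and the scene stay as the last step left them, time stands still between calls to the robot, and variables do not carry over. Pictures are saved under pics/ and viewed, at most 10 in all, crops included, and the job is handed in when it is done.

```bash
mkdir -p pics; ls
python3 - <<'E'
from bench import read_state,cams
import cv2,numpy as np,pickle
s=read_state();print(s)
d={}
for n in("scene","side","wrist"):
    c=cams.camera(n);d[n]=c;cv2.imwrite(f"pics/{n}0.png",c["img"])
    print(n,{k:v for k,v in c.items() if k!="img"})
pickle.dump((s,d),open("v0.pkl","wb"))
cv2.imwrite("pics/both0.png",cv2.resize(np.vstack([d["scene"]["img"],d["side"]["img"]]),(400,600)))
E
```

```text
pics
{'time': 0.0, 'joint_positions': array([-1.13157841,  0.33287818, -0.0646826 ,  1.46094311,  0.02159275,
        1.34992331, -0.08851504]), 'joint_vel': array([-6.74466921e-04, -5.00429362e-04, -9.68236490e-04, -9.34249007e-04,
       -1.10912018e-03, -8.19093486e-04, -2.94537781e-05]), 'joint_torque': array([-1.00019952e-03, -6.23247170e+01,  2.37036799e-02, -3.89894950e+01,
       -6.15119585e-02,  3.97428009e-02,  1.22449605e-04]), 'ee_pos': array([0.27832136, 0.55916496, 0.22174911]), 'eef_rot': array([ 2.28868257e-01,  9.73457133e-01, -7.16035549e-04, -1.33782847e-04]), 'ft_force': array([-0.53968626, -0.31345241, -0.00338833]), 'torque': array([-0.03099985, -0.04454157,  0.01746976]), 'grip_force': 0.0, 'width': 0.08698287235069921}
scene {'K': array([[353.50409596,   0.        , 257.05359431],
       [  0.        , 353.50409596, 191.8431818 ],
       [  0.        ,   0.        ,   1.        ]]), 'xyz': array([1.14615795, 0.01744588, 0.89618543]), 'attitude': array([ 0.67901435,  0.67873277, -0.20159348, -0.19396239])}
side {'K': array([[357.05319104,   0.        , 258.06828474],
       [  0.        , 357.05319104, 197.7139629 ],
       [  0.        ,   0.        ,   1.        ]]), 'xyz': array([0.55406347, 0.61069797, 0.64572822]), 'attitude': array([-0.04792722,  0.91688795, -0.39563879,  0.02212282])}
wrist {'K': array([[340.27313068,   0.        , 253.96739133],
       [  0.        , 340.27313068, 194.01497126],
       [  0.        ,   0.        ,   1.        ]]), 'mount': array([[-3.21244866e-05, -9.68607107e-01, -2.48596604e-01,
         6.85815682e-02],
       [ 9.99999284e-01, -3.28441054e-04,  1.15048183e-03,
         1.10545458e-05],
       [-1.19601420e-03, -2.48596389e-01,  9.68606424e-01,
        -1.61594920e-01],
       [ 0.00000000e+00,  0.00000000e+00,  0.00000000e+00,
         1.00000000e+00]])}
```

View pics/scene0.png

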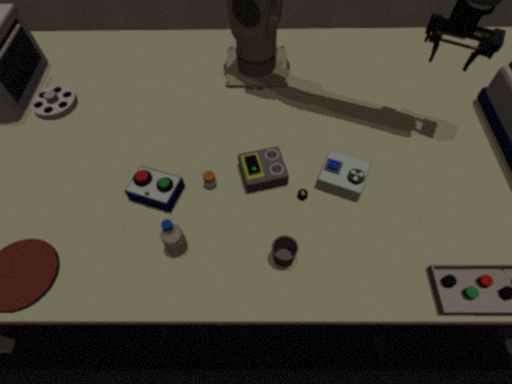

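View pics/side0.png

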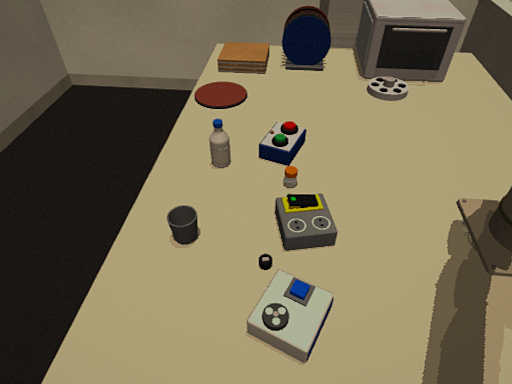

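The scene view shows the control box at (155,187), with red at (143,177) and green at (165,184). The power box is at (263,168) with its yellow frame at (253,165), and the pump is at (343,173) with its blue key at (333,165). In the side view, start is at (281,140), stop at (289,127), the rocker frame at (303,202) and the key at (300,289). I'll triangulate these next.

```bash
cat > h.py <<'E'
import numpy as np,cv2
from scipy.spatial.transform import Rotation as R
def mask(img,col):
    h=cv2.cvtColor(img,cv2.COLOR_BGR2HSV)
    r=dict(green=((45,90,60),(85,255,255)),red=((0,150,90),(6,255,255)),blue=((105,150,110),(125,255,255)),
           yellow=((24,150,100),(34,255,255)))[col]
    return cv2.inRange(h,*r)
def blob(img,col,box):
    x0,y0,x1,y1=box;m=np.zeros(img.shape[:2],np.uint8);m[y0:y1,x0:x1]=mask(img,col)[y0:y1,x0:x1]
    n,l,st,c=cv2.connectedComponentsWithStats(m)
    if n<2:return None
    i=1+np.argmax(st[1:,4]);return c[i],st[i,4],st[i,:4]
def ray(c,uv,s=None):
    if "mount" in c:
        T=np.eye(4);T[:3,:3]=R.from_quat(s["eef_rot"]).as_matrix();T[:3,3]=s["ee_pos"];T=T@c["mount"];o,M=T[:3,3],T[:3,:3]
    else:o,M=c["xyz"],R.from_quat(c["attitude"]).as_matrix()
    d=M@np.linalg.solve(c["K"],[*uv,1]);return o,d/np.linalg.norm(d)
def tri(rs):
    A=sum(np.eye(3)-np.outer(d,d) for o,d in rs);b=sum((np.eye(3)-np.outer(d,d))@o for o,d in rs)
    p=np.linalg.solve(A,b);return p,max(np.linalg.norm(np.cross(p-o,d)) for o,d in rs)
def onz(r,z):o,d=r;return o+d*(z-o[2])/d[2]
E
python3 - <<'E'
from h import *;import pickle
s,d=pickle.load(open("v0.pkl","rb"))
B={"start":("green",(152,172,178,195),(270,130,292,150),.072),"stop":("red",(130,165,155,190),(278,117,302,138),.072),
"dot":("green",(238,145,272,185),(280,190,328,213),.071),"frame":("yellow",(232,140,280,190),(275,185,330,217),.06),"key":("blue",(320,152,348,178),(282,275,318,305),.064)}
np.set_printoptions(precision=4,suppress=True)
for k,(col,a,b,z) in B.items():
    A,C=blob(d["scene"]["img"],col,a),blob(d["side"]["img"],col,b)
    print(k,A,C)
    if A and C:
        r=[ray(d["scene"],A[0]),ray(d["side"],C[0])];print("  tri",*tri(r),"onz",onz(r[0],z),onz(r[1],z))
a=d["scene"]["img"][135:205,115:385];b=d["side"]["img"][115:330,240:345]
cv2.imwrite("pics/c1.png",cv2.resize(d["scene"]["img"][140:200,225:285],None,fx=8,fy=8))
E
```

```text
start (array([163.5522, 181.8209]), np.int32(67), array([159, 178,  10,   9], dtype=int32)) (array([279.9844, 137.1719]), np.int32(64), array([275, 134,  11,   8], dtype=int32))
  tri [ 0.5841 -0.258   0.0678] 0.00021809186854430861 onz [ 0.5868 -0.2568  0.072 ] [ 0.584  -0.2514  0.072 ]
stop (array([140.6494, 175.1299]), np.int32(77), array([136, 171,  11,   9], dtype=int32)) (array([289.0694, 124.6944]), np.int32(72), array([283, 121,  13,   8], dtype=int32))
  tri [ 0.5609 -0.3273  0.068 ] 0.000337755154069027 onz [ 0.5633 -0.3259  0.072 ] [ 0.5611 -0.3204  0.072 ]
dot (array([253.5, 168. ]), np.int32(12), array([252, 167,   4,   3], dtype=int32)) (array([292.8421, 198.4737]), np.int32(19), array([290, 197,   6,   4], dtype=int32))
  tri [ 0.5383 -0.0029  0.0697] 0.00033377044650047033 onz [ 0.5389 -0.0031  0.071 ] [ 0.5386 -0.0012  0.071 ]
frame (array([254.8293, 175.6341]), np.int32(41), array([247, 171,  16,   8], dtype=int32)) (array([301.5792, 205.3665]), np.int32(221), array([282, 194,  41,  19], dtype=int32))
  tri [ 0.5253 -0.0059  0.0334] 0.013029646820144892 onz [0.5582 0.0007 0.06  ] [0.5172 0.0085 0.06  ]
key None (array([299.5735, 287.8483]), np.int32(211), array([290, 280,  20,  17], dtype=int32))
```

View pics/c1.png

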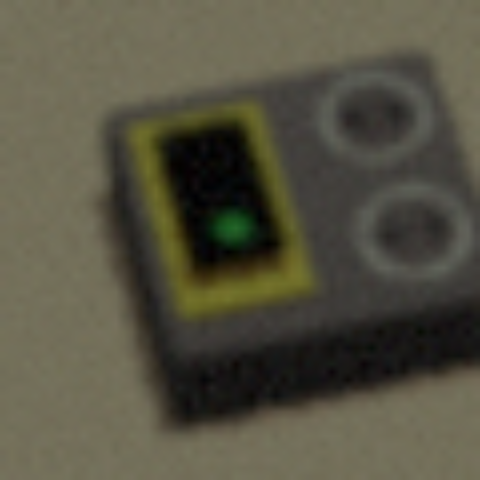

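The crop shows the rocker along the box's x axis, with the green dot at the camera-near (+x) end and a box yaw of about +0.2 to 0.3. Next I'll fix the key mask, get the box yaws and work out the first shift.

Run:
```python
from h import *;import pickle
s,d=pickle.load(open("v0.pkl","rb"));np.set_printoptions(precision=4,suppress=True)
im=d["scene"]["img"];hsv=cv2.cvtColor(im,cv2.COLOR_BGR2HSV);m=cv2.inRange(hsv[152:178,318:350],(100,130,60),(130,255,255))
v,u=np.nonzero(m);uv=(u.mean()+318,v.mean()+152);print(uv,len(u))
C=blob(d["side"]["img"],"blue",(282,275,318,305));r=[ray(d["scene"],uv),ray(d["side"],C[0])]
print("key",*tri(r),onz(r[0],.064),onz(r[1],.064))
# frame long edges in the scene crop (8x) -> yaw at z~.06
q=lambda a,b,z:onz(ray(d["scene"],(225+a/8,140+b/8)),z)
for a,b in(((130,130),(185,312)),((262,104),(312,290))):
    e=q(*b,.055)-q(*a,.055);print("frame edge",e,np.arctan2(e[1],e[0]))
M=R.from_quat(s["eef_rot"]).as_matrix();print(M)
print("shift to above dot",M.T@(np.array([.539,-.003,.20])-s["ee_pos"])/.2)
```

```text
(np.float64(333.5733333333333), np.float64(163.97333333333333)) 75
key [0.5174 0.232  0.0606] 0.000356612891668191 [0.5204 0.2313 0.064 ] [0.5174 0.234  0.064 ]
frame edge [0.0834 0.0221 0.    ] 0.25904669188639046
frame edge [ 0.0861  0.0183 -0.    ] 0.2091185342911341
[[-0.8952  0.4456 -0.0006]
 [ 0.4456  0.8952 -0.0013]
 [-0.0001 -0.0015 -1.    ]]
shift to above dot [-2.4193 -1.9354  0.1117]
```

```bash
python3 -m crank '-.173 -.138 .006 0 -1;-.173 -.138 .006 0 -1;-.173 -.138 .006 0 -1;-.173 -.138 .006 0 -1;-.173 -.138 .006 0 -1;-.173 -.138 .006 0 -1;-.173 -.138 .006 0 -1;-.173 -.138 .006 0 -1;-.173 -.138 .006 0 -1;-.173 -.138 .006 0 -1' 20
python3 -m crank '-.173 -.138 .006 0 -1;-.173 -.138 .006 0 -1;-.173 -.138 .006 0 -1;-.173 -.138 .006 0 -1;0 0 0 -.09 -1;0 0 0 -.09 -1;0 0 0 -.09 -1;0 0 0 -.09 -1;0 0 0 -.084 -1;0 0 0 0 -1'
python3 - <<'E'
from h import *;import pickle
from bench import read_state,cams
s=read_state();c=cams.camera("wrist");pickle.dump((s,c),open("v1.pkl","wb"));cv2.imwrite("pics/w1.png",c["img"])
for k in("green","blue","red","yellow"):
    m=mask(c["img"],k);n,l,st,ce=cv2.connectedComponentsWithStats(m)
    print(k,[(ce[i].round(1),st[i,4],onz(ray(c,ce[i],s),.067).round(4)) for i in range(1,n) if st[i,4]>40])
print(s["joint_positions"])
E
```

```text
time: 1.15
ee_pos: [0.4656, 0.1565, 0.2105]
eef_rot: [0.229, 0.973, 0.0, 0.0]
ft_force: [1.7, 0.1, -0.1]
width: 0.0148
grip_force: 0.0
time: 2.15
ee_pos: [0.5398, -0.0022, 0.2055]
eef_rot: [-0.119, 0.993, 0.0, -0.0]
ft_force: [0.2, 0.1, -0.4]
width: 0.0008
grip_force: 0.0
green [(array([252.2, 183.6]), np.int32(158), array([ 0.5391, -0.0031,  0.067 ]))]
blue [(array([ 12.6, 158.8]), np.int32(307), array([ 0.5672, -0.2148,  0.067 ])), (array([497. , 217.3]), np.int32(845), array([0.5169, 0.2252, 0.067 ]))]
red []
yellow [(array([268.9, 120.3]), np.int32(545), array([ 0.4813, -0.0022,  0.067 ])), (array([271.8, 186.9]), np.int32(381), array([0.538 , 0.0149, 0.067 ]))]
[-0.40435902  0.152224    0.359874    1.7300243  -0.05603201  1.26978425
  1.77687987]
```

View pics/w1.png

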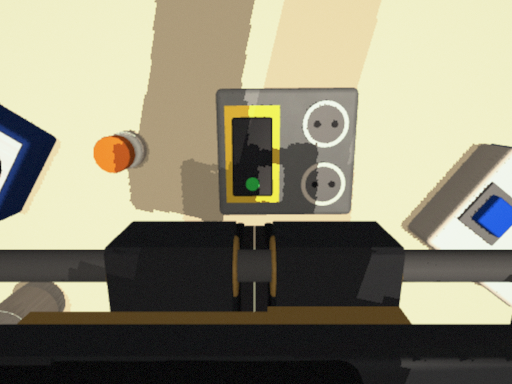

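The wrist view shows the box square to the tool, with the green dot at (252,184). That ray meets the plane at (0.539, -0.003), which agrees with the triangulation. I'll go down now.

```bash
python3 -m crank '.005 -.005 .11 0 -1;0 0 .11 0 -1;0 0 .11 0 -1;0 0 .11 0 -1;0 0 .11 0 -1;0 0 .05 0 -1;0 0 .03 0 -1;0 0 0 0 -1'
python3 -m crank '0 0 .02 0 -1;0 0 .02 0 -1;0 0 .02 0 -1;0 0 0 0 -1'
```

```text
time: 3.0
ee_pos: [0.5391, -0.0034, 0.0796]
eef_rot: [-0.117, 0.993, 0.0, -0.0]
ft_force: [0.2, 0.0, 0.4]
width: 0.0006
grip_force: 0.0
time: 3.4
ee_pos: [0.5395, -0.0033, 0.0677]
eef_rot: [-0.118, 0.993, 0.0, 0.0]
ft_force: [0.9, -0.9, -0.2]
width: 0.0005
grip_force: 0.1
```

```bash
python3 -m crank '0 0 .01 0 -1;0 0 .01 0 -1;0 0 0 0 -1'
python3 -m crank '0 0 .005 0 -1;0 0 .005 0 -1;0 0 0 0 -1'
```

```text
time: 3.7
ee_pos: [0.54, -0.0032, 0.0647]
eef_rot: [-0.118, 0.993, 0.0, 0.001]
ft_force: [-0.8, 1.2, 9.4]
width: 0.0002
grip_force: 4.1
time: 4.0
ee_pos: [0.5402, -0.0032, 0.0642]
eef_rot: [-0.117, 0.993, 0.0, 0.001]
ft_force: [-7.7, -0.2, 26.6]
width: 0.0005
grip_force: 12.5
```

```bash
python3 -m crank '0 0 -.05 0 -1;0 0 -.12 0 -1;0 0 -.2 0 -1;0 0 -.2 0 -1;0 0 -.13 0 -1;0 0 0 0 -1'
python3 - <<'E'
from h import *;from bench import read_state,cams
s=read_state();c=cams.camera("wrist");w=c["img"]
b=blob(w,"green",(0,0,512,384));print(s["ee_pos"],b)
z=cams.camera("side");g=blob(z["img"],"green",(280,190,328,213));print(g)
if b and g: print(tri([ray(c,b[0],s),ray(z,g[0])]))
a=cv2.resize(w[70:230,190:380],None,fx=2,fy=2);e=cv2.resize(z["img"][180:260,265:350],(340,320));cv2.imwrite("pics/r1.png",np.hstack([a,e]))
E
python3 -m crank '-.033 .233 0 0 -1;-.033 .233 0 0 -1;-.033 .233 0 0 -1;-.033 .233 0 0 -1;-.033 .233 0 0 -1;0 0 0 0 -1'
python3 - <<'E'
from h import *;from bench import read_state,cams
s=read_state();c=cams.camera("wrist");b=blob(c["img"],"blue",(150,100,380,300));print(b,onz(ray(c,b[0],s),.064))
cv2.imwrite("pics/k1.png",c["img"])
E
```

```text
time: 4.6
ee_pos: [0.5409, -0.0035, 0.2055]
eef_rot: [-0.117, 0.993, 0.0, 0.003]
ft_force: [0.8, -0.6, -0.4]
width: 0.0003
grip_force: 0.0
[ 0.54086193 -0.00347575  0.20553538] (array([254.11034483, 181.64827586]), np.int32(145), array([247, 176,  15,  13], dtype=int32))
(array([292.25 , 200.625]), np.int32(16), array([290, 199,   5,   4], dtype=int32))
(array([ 0.53966511, -0.00265132,  0.06258825]), np.float64(0.0001692250700337096))
time: 5.3
ee_pos: [0.5136, 0.2382, 0.1994]
eef_rot: [-0.122, 0.992, 0.001, -0.002]
ft_force: [0.3, -0.5, -0.8]
width: 0.0006
grip_force: 0.0
(array([244.85761227, 186.58707558]), np.int32(913), array([225, 167,  42,  40], dtype=int32)) [0.51609156 0.2315328  0.064     ]
```

View pics/r1.png

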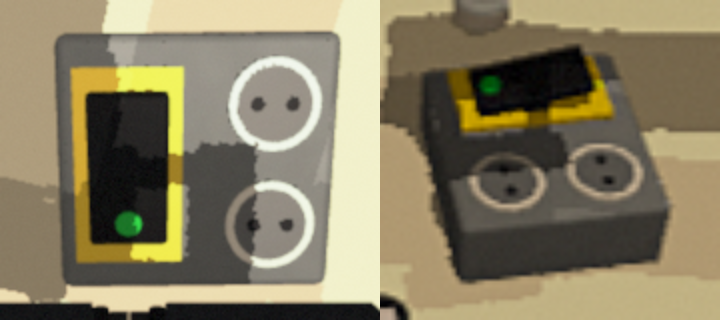

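View pics/k1.png

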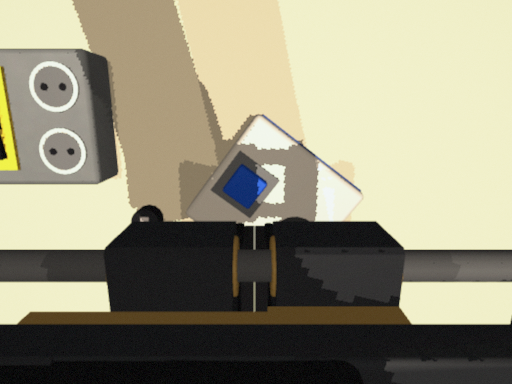

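The dot has dropped from 69.7 to 62.6 mm, so the rocker is fully on. The wrist view shows the blue key at (245,187), which puts it at (0.516, 0.2315), turned about 38° to the tool. I'll turn the tool and let it settle.

```bash
python3 -m crank '0 0 0 .084 -1;0 0 0 .084 -1;0 0 0 .084 -1;0 0 0 .084 -1;0 0 0 .084 -1;0 0 0 0 -1;0 0 0 0 -1;0 0 0 0 -1'
python3 - <<'E'
from h import *;from bench import read_state,cams
s=read_state();c=cams.camera("wrist");b=blob(c["img"],"blue",(150,100,380,300));p=onz(ray(c,b[0],s),.064);print(b,p,s["ee_pos"])
print(cv2.minAreaRect(np.argwhere(mask(c["img"],"blue")[100:230,150:380])[:,::-1].astype(np.float32)))
t=np.array([.5168,.2318,.070]);print(R.from_quat(s["eef_rot"]).as_matrix().T@(t-s["ee_pos"])/.2)
E
```

```text
time: 6.15
ee_pos: [0.5168, 0.2303, 0.2013]
eef_rot: [0.209, 0.978, -0.0, -0.0]
ft_force: [0.6, 0.6, 0.6]
width: 0.0006
grip_force: 0.0
(array([255.22787611, 184.19800885]), np.int32(904), array([240, 168,  32,  32], dtype=int32)) [0.51649382 0.23204207 0.064     ] [0.5168433  0.2303     0.20127415]
((105.5, 83.5), (31.0, 31.0), 90.0)
[0.0030255  0.00719594 0.65636721]
```

Settled and aligned: the key is square in the view at (255,184) and at (0.5165, 0.232). I'll go down and press.

```bash
python3 -m crank '.003 .007 .11 0 -1;0 0 .12 0 -1;0 0 .12 0 -1;0 0 .12 0 -1;0 0 .1 0 -1;0 0 .05 0 -1;0 0 .02 0 -1;0 0 0 0 -1'
python3 -m crank '0 0 .02 0 -1;0 0 .02 0 -1;0 0 .01 0 -1;0 0 0 0 -1'
```

```text
time: 7.0
ee_pos: [0.5171, 0.2324, 0.0739]
eef_rot: [0.21, 0.978, 0.0, -0.0]
ft_force: [0.5, 0.3, 0.2]
width: 0.0005
grip_force: 0.0
time: 7.4
ee_pos: [0.517, 0.2324, 0.0637]
eef_rot: [0.21, 0.978, 0.0, 0.0]
ft_force: [0.0, 0.6, -0.1]
width: 0.0003
grip_force: 0.0
```

```bash
python3 -m crank '0 0 .015 0 -1;0 0 .01 0 -1;0 0 .005 0 -1;0 0 0 0 -1'
python3 -m crank '0 0 .005 0 -1;0 0 .005 0 -1;0 0 0 0 -1'
```

```text
time: 7.8
ee_pos: [0.5171, 0.2325, 0.0577]
eef_rot: [0.21, 0.978, 0.0, 0.0]
ft_force: [-0.4, 0.1, 0.8]
width: 0.0003
grip_force: 0.5
time: 8.1
ee_pos: [0.5172, 0.2325, 0.0572]
eef_rot: [0.211, 0.978, 0.0, 0.0]
ft_force: [-5.9, -3.0, 17.6]
width: 0.0
grip_force: 8.6
```

The key stopped at 57.2 mm under 17.6 N, so it is fully in. I'll lift, check it, and travel to the start button.

```bash
python3 -m crank '0 0 -.05 0 -1;0 0 -.12 0 -1;0 0 -.2 0 -1;0 0 -.2 0 -1;0 0 -.14 0 -1;0 0 0 0 -1'
python3 - <<'E'
from h import *;from bench import read_state,cams
s=read_state();c=cams.camera("wrist");z=cams.camera("side")
b=blob(c["img"],"blue",(200,120,300,215));g=blob(z["img"],"blue",(282,275,318,305));print("key",b,g)
if b and g:print(tri([ray(c,b[0],s),ray(z,g[0])]))
E
python3 -m crank '-.12 -.19 0 0 -1;-.12 -.19 0 0 -1;-.12 -.19 0 0 -1;-.12 -.19 0 0 -1;-.12 -.19 0 0 -1;-.12 -.19 0 0 -1;-.12 -.19 0 0 -1;-.12 -.19 0 0 -1;-.12 -.19 0 0 -1;-.12 -.19 0 0 -1'
python3 -m crank '-.12 -.19 0 0 -1;0 0 0 0 -1;0 0 0 0 -1;0 0 0 0 -1'
python3 - <<'E'
from h import *;from bench import read_state,cams
import pickle
d=pickle.load(open("v0.pkl","rb"))[1]
s=read_state();c=cams.camera("wrist")
for k in("green","red"):
    b=blob(c["img"],k,(100,50,450,250));print(k,b,b and onz(ray(c,b[0],s),.072))
b=blob(c["img"],"green",(100,50,450,250))
p=tri([ray(c,b[0],s),ray(d["side"],(279.98,137.17)),ray(d["scene"],(163.55,181.82))]);print("tri",p)
print("bottle foot",onz(ray(d["scene"],(177,252)),0),onz(ray(d["side"],(221,163)),0))
print(s["ee_pos"],R.from_quat(s["eef_rot"]).as_matrix().T@(onz(ray(c,b[0],s),.072)-s["ee_pos"])/.2)
cv2.imwrite("pics/s1.png",c["img"])
E
```

```text
time: 8.7
ee_pos: [0.5187, 0.2332, 0.2022]
eef_rot: [0.211, 0.978, 0.002, 0.002]
ft_force: [0.5, 0.1, -0.3]
width: 0.0006
grip_force: 0.0
key (array([250.40515222, 181.3559719 ]), np.int32(854), array([235, 166,  32,  31], dtype=int32)) (array([292. , 292.4]), np.int32(15), array([290, 291,   5,   4], dtype=int32))
(array([0.52586922, 0.22762066, 0.03224544]), np.float64(0.004531073023204904))
time: 9.8
ee_pos: [0.5786, -0.2142, 0.1961]
eef_rot: [0.21, 0.978, -0.0, -0.001]
ft_force: [1.1, 0.5, 0.6]
width: 0.0008
grip_force: 0.0
time: 10.2
ee_pos: [0.5854, -0.2558, 0.1965]
eef_rot: [0.21, 0.978, 0.0, -0.001]
ft_force: [0.8, -0.6, 0.3]
width: 0.0006
grip_force: 0.0
green (array([249.69591226, 187.96610169]), np.int32(1003), array([232, 170,  36,  37], dtype=int32)) [ 0.58336148 -0.258402    0.072     ]
red (array([167.79084967, 195.19172113]), np.int32(1377), array([147, 175,  43,  42], dtype=int32)) [ 0.56001745 -0.32591904  0.072     ]
tri (array([ 0.58412583, -0.25846815,  0.06756277]), np.float64(0.0004352843910410649))
bottle foot [ 0.76853624 -0.2105867   0.        ] [ 0.75207725 -0.20707996  0.        ]
[ 0.58541137 -0.25575927  0.19651939] [ 0.00264967 -0.01652263  0.62259663]
```

View pics/s1.png

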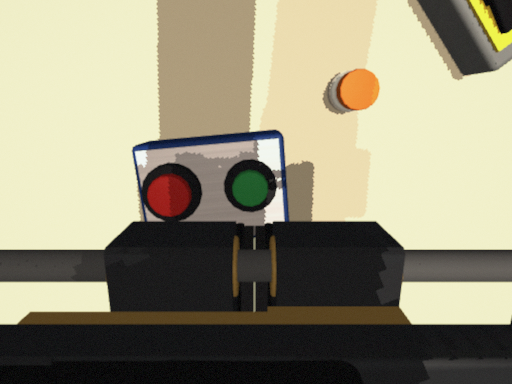

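The wrist view shows start at (250,188) and stop at (168,195), with the bottle well clear at x≈0.76. The key check was occluded by the hand, so I'll repeat it before pressing start.

Run:
```python
from h import *;from bench import cams
import pickle
d0=pickle.load(open("v0.pkl","rb"))[1]
z=cams.camera("side");c=cams.camera("scene");out=[]
for d in(d0,{"side":z,"scene":c}):
    g=blob(d["side"]["img"],"blue",(280,272,320,308))
    m=cv2.inRange(cv2.cvtColor(d["scene"]["img"],cv2.COLOR_BGR2HSV)[152:178,318:350],(100,130,60),(130,255,255));v,u=np.nonzero(m);uv=(u.mean()+318,v.mean()+152)
    o=blob(d["side"]["img"],"green",(280,190,328,213))
    print(g,uv,len(u),tri([ray(d["side"],g[0]),ray(d["scene"],uv)]),"dot",o)
    out.append(cv2.resize(d["side"]["img"][262:322,270:350],None,fx=4,fy=4))
cv2.imwrite("pics/key2.png",np.hstack(out))
```

```text
(array([299.57345972, 287.84834123]), np.int32(211), array([290, 280,  20,  17], dtype=int32)) (np.float64(333.5733333333333), np.float64(163.97333333333333)) 75 (array([0.51742369, 0.23203093, 0.06056714]), np.float64(0.000356612891668191)) dot (array([292.84210526, 198.47368421]), np.int32(19), array([290, 197,   6,   4], dtype=int32))
(array([299.23076923, 289.74519231]), np.int32(208), array([290, 281,  19,  18], dtype=int32)) (np.float64(333.2564102564103), np.float64(165.12820512820514)) 78 (array([0.51744585, 0.23223195, 0.05464356]), np.float64(0.00014194413280662181)) dot (array([292.25, 200.55]), np.int32(20), array([290, 199,   6,   4], dtype=int32))
```

View pics/key2.png

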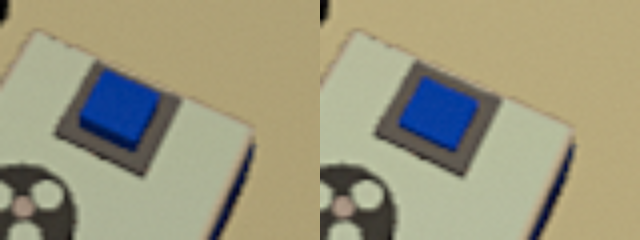

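The before/after pair shows the key sunk into its frame, about 6 mm lower with its side faces hidden. The rocker dot is unchanged. Now the start button.

```bash
python3 -m crank '.002 -.015 .1 0 -1;0 0 .12 0 -1;0 0 .12 0 -1;0 0 .12 0 -1;0 0 .08 0 -1;0 0 .04 0 -1;0 0 .01 0 -1;0 0 0 0 -1'
python3 -m crank '0 0 .02 0 -1;0 0 .02 0 -1;0 0 .01 0 -1;0 0 .005 0 -1;0 0 0 0 -1'
```

```text
time: 11.15
ee_pos: [0.5843, -0.2598, 0.0804]
eef_rot: [0.21, 0.978, -0.0, 0.0]
ft_force: [-1.4, -0.0, -0.2]
width: 0.0004
grip_force: 0.0
time: 11.65
ee_pos: [0.5843, -0.2599, 0.069]
eef_rot: [0.21, 0.978, -0.0, 0.0]
ft_force: [0.8, 0.4, 2.5]
width: 0.0008
grip_force: 1.3
```

```bash
python3 -m crank '0 0 .01 0 -1;0 0 .01 0 -1;0 0 .005 0 -1;0 0 0 0 -1'
python3 -m crank '0 0 0 0 -1'
```

```text
time: 12.05
ee_pos: [0.5845, -0.26, 0.0662]
eef_rot: [0.211, 0.978, 0.0, 0.001]
ft_force: [-6.4, 4.4, 22.9]
width: 0.0002
grip_force: 11.6
time: 12.15
ee_pos: [0.5845, -0.26, 0.0661]
eef_rot: [0.211, 0.978, 0.0, 0.001]
ft_force: [-6.3, 3.6, 23.7]
width: 0.0005
grip_force: 11.6
```

The button bottomed at 66.1 mm under 23 N. I'll lift clear and check everything.

```bash
python3 -m crank '0 0 -.05 0 -1;0 0 -.12 0 -1;0 0 -.2 0 -1;0 0 -.2 0 -1;0 0 -.1 0 -1;0 0 0 0 -1;0 0 0 0 -1;0 0 0 0 -1'
python3 - <<'E'
from h import *;from bench import read_state,cams
s=read_state();c=cams.camera("wrist");z=cams.camera("side")
b=blob(c["img"],"green",(100,50,450,250));print(b,onz(ray(c,b[0],s),.072),s["ee_pos"],s["ft_force"])
print(blob(z["img"],"green",(270,125,292,150)),blob(z["img"],"green",(280,190,328,213)),blob(z["img"],"blue",(280,272,320,308)))
cv2.imwrite("pics/end.png",z["img"])
E
```

```text
time: 12.95
ee_pos: [0.5832, -0.2594, 0.1961]
eef_rot: [0.21, 0.978, 0.0, -0.001]
ft_force: [0.1, 0.1, -0.4]
width: 0.0008
grip_force: 0.0
(array([254.64880952, 188.8343254 ]), np.int32(1008), array([237, 171,  36,  36], dtype=int32)) [ 0.58346891 -0.25841097  0.072     ] [ 0.58323522 -0.25935107  0.19611117] [ 0.14618175  0.13721466 -0.35666294]
(array([279.71428571, 140.14285714]), np.int32(7), array([279, 139,   3,   3], dtype=int32)) (array([292.25, 200.55]), np.int32(20), array([290, 199,   6,   4], dtype=int32)) (array([299.23076923, 289.74519231]), np.int32(208), array([290, 281,  19,  18], dtype=int32))
```

View pics/end.png

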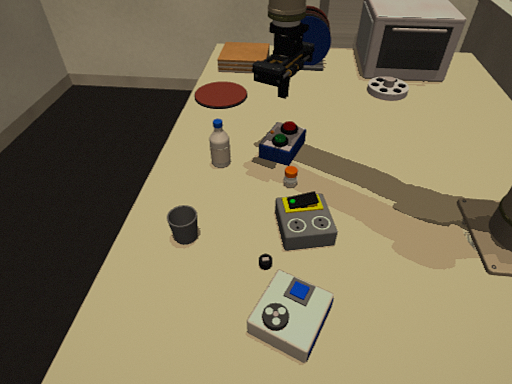

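The end view shows the rocker over (dot at (292,200)), the key in (299,290), and start back out at its old place. The loose items still stand where they were and the arm is clear, so I'll hand it in.

```bash
python3 -c "
from bench import workorder
print(workorder.close_job())"
```

```text
the job is handed in; nothing more can be done
None
```

I pressed the rocker, the blue key and the green start button fully and in that order; start sprang back, nothing else was touched, and the job was handed in at about 13 s with no verdict returned.

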